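# Set the tilting drill table and hold it at the marked angle

## Robot

A 7-joint arm with a two-finger parallel gripper is mounted at the origin on a cart in front of the work surface, level with it; the furniture and walls round the work are solid. World frame = base frame: x ahead of the robot, y to its left, z up, the work surface at z = 0. Lengths are in m, angles in rad, forces in N, time in s.
With the tool pointing down it reaches from about 0.4 to 0.75 m from the base axis. Payload 19.5 kg.
Tool frame: the origin (TCP) lies midway between the tips of the shut fingers; the grasp point (between the pads) lies 19 mm behind it (grasp_offset is the distance from the TCP to the grasp point, in m); z points along the fingers, y is the line along which they close (so a half turn about z gives the same grasp; the last joint's range is limited). The gripper opens to 85 mm and grips with 20 to 120 N. Pads are 22 mm wide; open, the fingers measure 114 mm over their backs; the gripper's body (76 mm by 85 mm) begins 54 mm behind the grasp point. The pads swing forward as they close: fully open they stand 13 mm farther back than shut.
Start: joints at [1.303, 0.707, -0.028, 1.485, 0.022, 0.951, -0.075], TCP at [0.129, -0.56, 0.231] pointing down, gripper open.
Joint ranges: [-2.71, 2.71], [-0.32, 2.16], [-1.57, 1.52], [0, 2.45], [-1.46, 4.6], [0, 2.02], [-2.83, 2.83]. Speed limits (rad/s): [1.89, 1.89, 2.57, 2.57, 3.01, 3.01, 3.01].

## Interface

Orientations are given as a unit quaternion [x, y, z, w].
In Python, from station import get_obs, read_camera, camera_model, close_job, grasp_offset gives the robot as it stands. The module is installed in compiled form; this text tells all that it offers.
- The arm moves only by the tool send_rows, never from a script. Its argument "deltas" is one flat list of numbers, 7 for each row, row after row: the shift along the world's x, y, z in m, then the turn, a rotation vector about the world's x, y, z in degrees, then the opening in per cent of the stroke, from 0 (shut) to 100 (fully open). A call has 1 to 12 rows; each row is the pose to reach, as a shift and turn from the pose commanded when the call began; what a row does not reach only later rows make up. A row lasts 1/12 s, in which the tool goes at most 41.7 mm and 7.16 degrees, less where a joint would pass 70% of its speed; a pose out of reach is approached as far as the arm can. A call with a gripper value outside its range is refused whole. The fingers move at their own pace and stop on an object; "force" is the grip in N (left out, the last holds). Time passes only in rows, so rows that repeat a pose let the fingers close. It gives the time, the measured TCP pose, the force, the opening and the grip force at its end, in the units of the state.
- get_obs(): the state, without advancing time (a new reading comes with each control period).
- read_camera(name): name is "scene" or "top"; returns (picture, depth): 400x640x3 uint8, blue, green, red; 400x640 float32, m along the optical axis (not along the pixel's ray), 0 where there is no reading.
- camera_model(name): a dict with "K" (3x3 intrinsics, pixels), "extrinsics" (4x4, takes a point from world to camera coordinates). Camera axes: x right, y up, looking along -z (the intrinsics and any distortion apply to the point x, -y, -z); pixel columns grow to the right and rows downward; lengths in m; the calibration is good to about 2 mm. A picture is of the moment at which its call begins. camera_model takes no time and is no camera call.
- close_job(): hands the job in; it is judged then, once.
The state is a dict: "time": time; "joints": joint angles; "joint_vel": joint speeds; "joint_efforts": joint torques, N m; "position": TCP position; "tool_rot": TCP orientation; "ft_force": force on the tool from outside, world axes, zero at the start; "torque": the same for the moment, N m; "width": opening from 0.0 (shut) to 1.0 (fully open); "grip_force": force on a finger pad.
Only numpy, scipy, OpenCV 4.12 (cv2) and the standard library are available. Lean on these libraries where they do the work, as an engineer would, in place of code of your own. Each camera call takes 0.05 s, during which the arm holds its last target. There are 200 camera calls.

## Task

Set up the tilting drill table: with its plate lying flat, slide the wooden fence along the plate towards the hinge, all the way up against the two steel stop blocks. Then lift the plate by the bar on its free edge until its pointer lines up with the brass dog on the protractor, and finish holding the bar there, keeping the plate still on the mark, so that I can tighten the lock knob. Move the plate gently, never letting it drop, and leave the pencil, pliers, tape measure and wood offcut lying where they are.

Things in the scene. Friction and masses are not known exactly. Their poses are not given: they have to be found in the camera images.
- table_base: fixed grey cast base, 190 x 235 mm, 12 mm thick, of the tilting table; origin on the bench in its middle, z up. An upright steel protractor stands at x = -103 mm, on the robot's side: 6 mm thick, from 95 to 143 mm from the hinge line, up to 57 degrees. The tilting plate is aluminium, 170 mm wide (x), 12 mm thick, and runs from 13 to 199 mm from the hinge line
- hinge (a point): middle of the plate's hinge line, 65 mm above the bench, at the plate's right-hand edge (seen from the robot). Axes fixed with the base: x along the hinge line, away from the robot; y level, from the hinge towards the plate's free edge (to the left); z up. The hinge line lies in the plate's middle plane
- tilt_plate: the hinged plate. Origin in the middle of the hinge line; x along the hinge, y along the plate from the hinge to the free edge, z out of its top. Its angle is that of its y above level: 0 lying flat (it rests on two pads), at most 0.92 rad. The hinge runs freely: the plate (about 0.8 kg with fence and bar, 2.5 to 5 N at the bar) falls flat if let go
- bar_middle (a point): middle of the lifting bar: round steel, 12 mm thick, parallel to the hinge line, 245 mm from it and 46 mm out from the plate's free edge; free all round from x = -48 to +48 mm, where two legs join it to the plate. The point lies on the bar's centre line, 65 mm above the bench when the plate is flat, and moves on a circle of radius 245 mm about the hinge line. Axes as tilt_plate's
- fence (a joint): travel of the fence along the plate in m: 0 = farthest from the hinge, 0.085 = hard against the two stop blocks near the hinge. It slides stiffly (about 2 N) and stays where it is left
- fence_middle (a point): centre of the fence, a wooden bar across the plate: 158 mm (x), 18 mm thick (y, the way it slides), 34 mm tall; foot 71 mm and top 105 mm above the bench while the plate is flat. Wing nuts, 15 mm tall, stand on its top at x = -44 and +44 mm; between them it is free to grasp. Axes turn with the plate; it slides towards -y; at the stops its centre is 49 mm from the hinge line
- pointer_tip (a point): tip of the plate's dark steel pointer, on the robot's side of the protractor, 136 mm from the hinge line; it turns with the plate. It is y of this point that points from the hinge line through the tip
- dog_tip (a point): tip of the brass dog, a small block (13 x 16 x 13 mm with a thumb screw) locked on the rim of the protractor at the wanted angle, 137 mm from the hinge line. Its y points from the hinge line through the tip; the pointer is on the mark when both y axes agree
- angle_dog (a joint): angle above level, in rad, at which the brass dog is locked: the plate is on the mark when its own angle has this value. Between 0.35 and 0.70 (20 to 40 degrees); the dog is locked and does not move
- pencil: red pencil, 166 x 8 mm, lying on the bench on the robot's side of the table; origin in its middle, on the bench. Leave it
- pliers: blue-handled needle-nose pliers, 160 x 44 x 14 mm, lying to the left of the table beyond the lifting bar; origin in the middle, on the bench. Leave them
- workpiece: pine offcut, 42 x 80 x 36 mm, lying on the bench to the right of the tape measure; origin in the middle of its underside. Leave it
- tape: orange tape measure, 32 x 93 x 64 mm, standing to the right of the table beyond the hinge; origin in the middle of its underside. Leave it

How it is judged:
By the outcome, as a careful person would: the job done as asked, in the order asked, and still so for the second after the job is handed in, while the arm keeps its last pose, push and grip.
It also fails if it takes over 40 s, if anything falls off the work surface, if the arm or the gripper's body presses on something with over 40 N, if the wrist force passes 120 N, or if a joint passes its speed limit or range.

## Working session

There is one attempt and no reset: what is moved stays moved. The work goes in short steps, Python scripts to look and compute and a tool call to move; the robot and the scene stay as the last step left them, time stands still between calls to the robot, and variables do not carry over. Pictures are saved under pics/ and viewed, at most 10 in all, crops included, and the job is handed in when it is done.

Besides the shell and the picture viewer there is one more tool, called after "Request:" in YAML: its name, and indented under it one key for each argument. send_rows: Moves the arm, as the interface text tells. Its arguments: {"type":"object","properties":{"deltas":{"type":"array","items":{"type":"number"}},"force":{"type":"number"}},"required":["deltas"]}

```bash
mkdir -p pics; cat > h.py <<'E'
import numpy as np, cv2
from station import *
def snap(n,f):
    p,d=read_camera(n); cv2.imwrite(f'pics/{f}.png',p); np.save(f'pics/{f}.npy',d); return p,d
def world(n,d,u,v):
    m=camera_model(n);K=m["K"];E=np.array(m["extrinsics"])
    z=d[int(v),int(u)]; c=np.array([(u-K[0][2])/K[0][0]*z,-(v-K[1][2])/K[1][1]*z,-z,1])
    return (np.linalg.inv(E)@c)[:3]
def pix(n,P):
    m=camera_model(n);E=np.array(m["extrinsics"]);c=E@np.append(P,1)
    q=np.array(m["K"])@np.array([c[0],-c[1],-c[2]]);return q[:2]/q[2]
def ray(n,u,v):
    m=camera_model(n);K=np.array(m["K"]);E=np.linalg.inv(np.array(m["extrinsics"]))
    r=np.array([(u-K[0,2])/K[0,0],-(v-K[1,2])/K[1,1],-1]);return E[:3,3],E[:3,:3]@r
def tri(n1,a,n2,b):
    o1,r1=ray(n1,*a);o2,r2=ray(n2,*b)
    s=np.linalg.lstsq(np.c_[r1,-r2],o2-o1,rcond=None)[0]
    p,q=o1+s[0]*r1,o2+s[1]*r2
    return (p+q)/2,np.linalg.norm(p-q)
E
python3 - <<'E'
from h import *
print(get_obs(),grasp_offset)
for n in("scene","top"):
    snap(n,n+'0'); print(camera_model(n))
E
```

```text
{'time': 0.0, 'joints': array([ 1.30331809,  0.70708062, -0.0276262 ,  1.48499673,  0.02201278,
        0.95088942, -0.0755406 ]), 'joint_vel': array([ 2.41221993e-03,  4.98707222e-05, -1.45782090e-03,  2.97035406e-04,
       -1.79391092e-03,  1.34738340e-03, -1.82150062e-03]), 'joint_efforts': array([ 2.54979091e-05, -8.83196211e+01,  1.23464081e+00, -2.36169970e+01,
        1.69064192e-02,  6.45061096e-03, -9.25828544e-06]), 'position': array([ 0.12866467, -0.56015341,  0.23084077]), 'tool_rot': array([ 9.93636115e-01,  1.12636510e-01, -7.94193071e-05, -5.29714304e-04]), 'ft_force': array([ 0.54897154, -0.21684323, -0.27821455]), 'torque': array([ 0.02277123, -0.02159495,  0.00359758]), 'grip_force': 0.0, 'width': 0.9990849366680097} 0.0187
{'K': array([[482.26638775,   0.        , 318.42333371],
       [  0.        , 482.26638775, 208.86644074],
       [  0.        ,   0.        ,   1.        ]]), 'extrinsics': array([[-0.79633177, -0.60471905, -0.01306065,  0.42124808],
       [ 0.32425487, -0.4450279 ,  0.83475083, -0.18405049],
       [-0.51060208,  0.66050363,  0.55047295, -1.46189928],
       [ 0.        ,  0.        ,  0.        ,  1.        ]])}
{'K': array([[429.43869256,   0.        , 321.60379469],
       [  0.        , 429.43869256, 201.56466743],
       [  0.        ,   0.        ,   1.        ]]), 'extrinsics': array([[ 0.0079094 , -0.99981923,  0.01729029,  0.10174487],
       [ 0.98071409,  0.01113273,  0.19513056, -0.4809845 ],
       [-0.19528777,  0.01541347,  0.98062486, -1.51049803],
       [ 0.        ,  0.        ,  0.        ,  1.        ]])}
```

View pics/scene0.png

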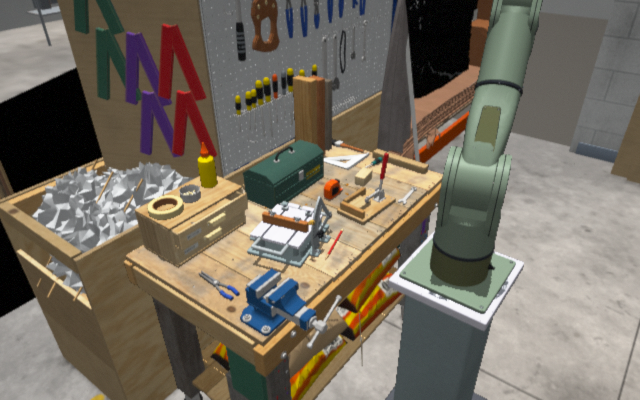

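View pics/top0.png

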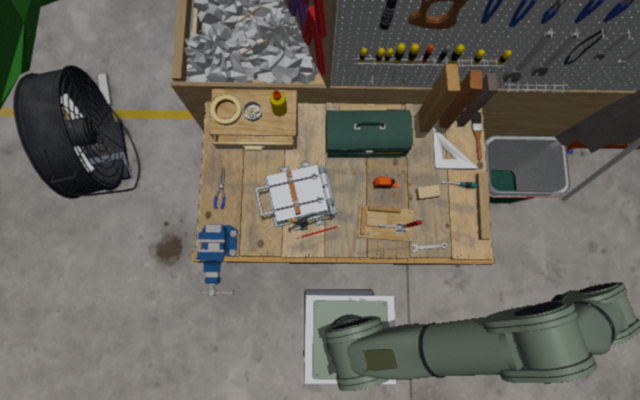

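The scene view shows the tilting table near (285,235) and the top view shows it near (297,195). In the top view the bar is on the left (~262,203), the fence is brown (~293,192), and the protractor is on the robot side (~310,225). I'll enlarge both.

```bash
python3 - <<'E'
import cv2
a=cv2.imread('pics/top0.png')[150:250,240:350];b=cv2.imread('pics/scene0.png')[185:275,235:350]
cv2.imwrite('pics/tc.png',cv2.resize(a,None,fx=6,fy=6,interpolation=2)[:600]);cv2.imwrite('pics/sc.png',cv2.resize(b,None,fx=6.5,fy=6.5,interpolation=2))
E
```

```text
(no output)
```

View pics/tc.png

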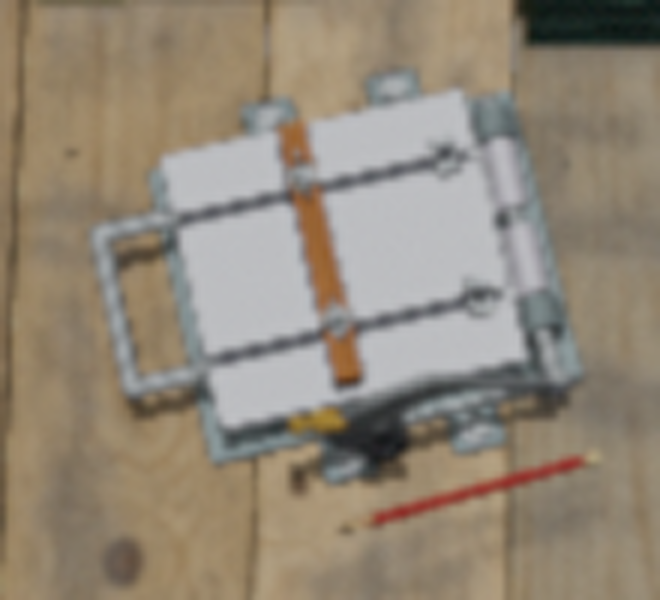

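View pics/sc.png

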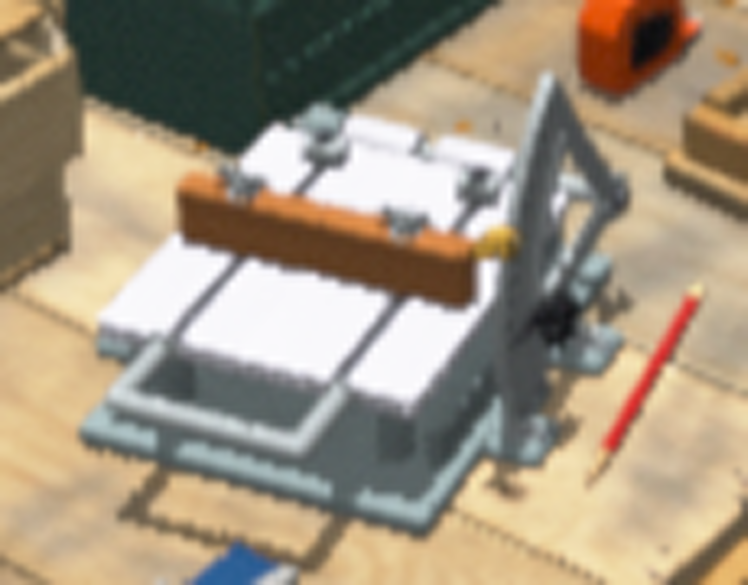

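```bash
cat > fit.py <<'E'
from h import *
from scipy.optimize import least_squares
T=lambda x,y:((x+.5)/6-.5+240,(y+.5)/6-.5+150)
S=lambda x,y:((x+.5)/6.5-.5+235,(y+.5)/6.5-.5+185)
# name: (x,y,z) in tilt_plate frame; 'f' fence
obs=[('bar',1,T(103,232),S(118,398)),('bar',-1,T(133,388),S(297,442)),
('free',1,T(163,160),S(101,320)),('free',-1,T(222,428),S(413,406)),
('fence',1,T(292,128),S(183,183)),('fence',-1,T(347,378),S(474,245)),
('nut',1,T(302,175),S(242,182)),('nut',-1,T(338,320),S(406,222)),('hin',1,T(465,92),None)]
def loc(k,s,p):
    return {'bar':[s*.054,.245,0],'free':[s*.085,.199,.006],'fence':[s*.079,p[4],.04],'nut':[s*.044,p[4],.048],'hin':[.085,.013,.006]}[k]
def W(q,p):
    c,s=np.cos(p[3]),np.sin(p[3]); return np.array([p[0]+c*q[0]-s*q[1],p[1]+s*q[0]+c*q[1],p[2]+q[2]])
def res(p):
    r=[]
    for k,s,a,b in obs:
        w=W(loc(k,s,p),p); r+=list(pix('top',w)-a)
        if b: r+=list(pix('scene',w)-b)
    return np.array(r)
if __name__=='__main__':
    o=least_squares(res,[.5,.1,.065,.2,.12],loss='soft_l1'); p=o.x
    print(p.round(4)); print(res(p).round(1)); np.save('p.npy',p)
    print('bar',W([0,.245,0],p),'fence',W([0,p[4],.04],p))
    for i in range(4 and 6): k=obs[i]; print(k[0],k[1],*tri('top',k[2],'scene',k[3]))
    C={}
    for n,r in(('top',(205,235,280,320)),('scene',(210,235,300,325))):
        im=cv2.imread(f'pics/{n}0.png');d=np.load(f'pics/{n}0.npy')
        h=cv2.cvtColor(im,cv2.COLOR_BGR2HSV);m=cv2.inRange(h,(18,120,90),(35,255,255));z=np.zeros_like(m);z[r[0]:r[1],r[2]:r[3]]=m[r[0]:r[1],r[2]:r[3]]
        v,u=np.nonzero(z);print(n,len(u),u.min(),u.max(),v.min(),v.max());C[n]=(u.mean(),v.mean())
        print(C[n],world(n,d,*C[n]))
    D,e=tri('top',C['top'],'scene',C['scene']);print('dog',D,e)
    c,s=np.cos(p[3]),np.sin(p[3]);q=D-p[:3];l=[c*q[0]+s*q[1],-s*q[0]+c*q[1],q[2]];print(l,np.hypot(*l[1:]),np.arctan2(l[2],l[1]))
E
python3 fit.py
```

```text
[0.5317 0.0912 0.063  0.2345 0.1202]
[-0.4 -1.2 -2.   0.   0.6  1.7  2.   1.9  0.2 -0.5 -0.6 -0.1  0.1  0.3
  0.2 -0.4 -0.1 -0.7 -0.1 -0.6  0.3  0.5 -0.3  0.8  0.2  0.2  0.3 -0.1
 -0.4  0.1 -0.1 -0.2  0.2 -0.1]
bar [0.47474257 0.32954057 0.06298695] fence [0.50374178 0.20815496 0.10298695]
bar 1 [0.52198695 0.33982329 0.0643149 ] 0.0014649594097208686
bar -1 [0.42765027 0.31867622 0.06869845] 0.0007669742734528702
free 1 [0.56568918 0.30489299 0.06981797] 0.0010320416023470152
free -1 [0.4039395  0.26524796 0.06700288] 0.0007774279295502772
fence 1 [0.57913873 0.22673118 0.10127472] 0.0017660453883944485
fence -1 [0.42708975 0.19004624 0.10636687] 0.0026153310488397597
top 25 288 297 218 221
(np.float64(292.96), np.float64(219.88)) [0.39886317 0.20441816 0.12998963]
scene 21 308 313 220 224
(np.float64(310.85714285714283), np.float64(222.0)) [0.39148433 0.2156012  0.13623611]
dog [0.39970319 0.20479397 0.1266655 ] 0.0007619937329920175
[np.float64(-0.10197194068019552), np.float64(0.1411041576302011), np.float64(0.06367854647792912)] 0.15480743064229965 0.42392411938389873
```

```bash
sed -i "s/s\*.054/s*.048/; s/return np.array(r)/return np.array(r+[(p[2]-.065)\/.001])/" fit.py; python3 fit.py; python3 - <<'E'
from fit import *
p=np.load('p.npy'); o=get_obs()['position']
for q in([0,.172,.2],[0,.172,.018],[0,.0725,.018],[0,.245,0]): w=W(q,p); print(q,w.round(4),(w-o).round(4))
E
```

```text
[0.5313 0.0914 0.0646 0.2346 0.1205]
[-0.2  0.4 -0.2  0.1  0.1  0.1  0.2  1.1  0.1 -0.5 -0.6 -0.5 -0.   0.4
  0.3 -0.8 -0.2 -0.7 -0.1 -0.9  0.2  0.6 -0.3  0.5  0.1  0.3  0.3 -0.5
 -0.6  0.2 -0.  -0.6  0.1 -0.1 -0.4]
bar [0.4743048  0.32967039 0.06463196] fence [0.50324909 0.20856864 0.10463196]
bar 1 [0.52198695 0.33982329 0.0643149 ] 0.0014649594097208686
bar -1 [0.42765027 0.31867622 0.06869845] 0.0007669742734528702
free 1 [0.56568918 0.30489299 0.06981797] 0.0010320416023470152
free -1 [0.4039395  0.26524796 0.06700288] 0.0007774279295502772
fence 1 [0.57913873 0.22673118 0.10127472] 0.0017660453883944485
fence -1 [0.42708975 0.19004624 0.10636687] 0.0026153310488397597
top 25 288 297 218 221
(np.float64(292.96), np.float64(219.88)) [0.39886317 0.20441816 0.12998963]
scene 21 308 313 220 224
(np.float64(310.85714285714283), np.float64(222.0)) [0.39148433 0.2156012  0.13623611]
dog [0.39970319 0.20479397 0.1266655 ] 0.0007619937329920175
[np.float64(-0.10158680609201541), np.float64(0.14088640643306033), np.float64(0.06203354218795021)] 0.15393875364574594 0.4147656631146023
[0, 0.172, 0.2] [0.4913 0.2587 0.2646] [0.3626 0.8188 0.0337]
[0, 0.172, 0.018] [0.4913 0.2587 0.0826] [ 0.3626  0.8188 -0.1483]
[0, 0.0725, 0.018] [0.5144 0.1619 0.0826] [ 0.3857  0.7221 -0.1483]
[0, 0.245, 0] [0.4743 0.3297 0.0646] [ 0.3456  0.8898 -0.1663]
```

Request:
send_rows:
  deltas: [0.04,0.03,0.01,0,0,0,0,0.07,0.06,0.02,0,0,0,0,0.1,0.085,0.03,0,0,0,0,0.13,0.11,0.04,0,0,0,0,0.16,0.135,0.04,0,0,0,0,0.19,0.16,0.04,0,0,0,0,0.22,0.185,0.04,0,0,0,0,0.25,0.21,0.04,0,0,0,0,0.28,0.24,0.04,0,0,0,0,0.3,0.27,0.04,0,0,0,0,0.32,0.3,0.04,0,0,0,0,0.34,0.33,0.04,0,0,0,0]
  force: 40

```text
time: 1.1
position: [0.4695, -0.2286, 0.2711]
tool_rot: [0.994, 0.113, -0.0, -0.0]
ft_force: [0.4, -1.2, -0.0]
width: -0.002
grip_force: 0.0
```

Request:
send_rows:
  deltas: [0.002,0.035,0,0,0,0,0,0.004,0.076,0,0,0,0,0,0.006,0.117,0,0,0,0,0,0.008,0.158,0,0,0,0,0,0.01,0.199,0,0,0,0,0,0.012,0.24,0,0,0,0.5,0,0.014,0.281,0,0,0,0.5,0,0.016,0.322,0,0,0,0.5,0,0.018,0.363,0,0,0,0.5,0,0.02,0.404,0,0,0,0.5,0,0.022,0.445,0,0,0,0.5,0,0.0226,0.486,0,0,0,0.5,0]

```text
time: 2.1
position: [0.491, 0.2577, 0.2711]
tool_rot: [0.993, 0.117, -0.0, 0.0]
ft_force: [2.0, -0.9, 0.2]
width: -0.003
grip_force: 0.0
```

Request:
send_rows:
  deltas: [0,0.003,-0.01,0,0,0,0,0,0.003,-0.04,0,0,0,0,0,0.003,-0.08,0,0,0,0,0,0.003,-0.12,0,0,0,0,0,0.003,-0.15,0,0,0,0,0,0.003,-0.165,0,0,0,0,0,0.003,-0.175,0,0,0,0,0,0.003,-0.18,0,0,0,0,0,0.003,-0.185,0,0,0,0,0,0.003,-0.185,0,0,0,0]

```text
time: 2.93
position: [0.4914, 0.2587, 0.0863]
tool_rot: [0.993, 0.117, 0.0, -0.0]
ft_force: [0.1, -0.8, -0.1]
width: 0.0
grip_force: 0.0
```

Request:
send_rows:
  deltas: [0.0019,-0.0078,-0.001,0,0,0,0,0.0037,-0.0156,-0.002,0,0,0,0,0.0056,-0.0233,-0.002,0,0,0,0,0.0074,-0.0311,-0.002,0,0,0,0,0.0093,-0.0389,-0.002,0,0,0,0,0.0112,-0.0467,-0.002,0,0,0,0,0.013,-0.0545,-0.002,0,0,0,0,0.0149,-0.0622,-0.002,0,0,0,0,0.0163,-0.0681,-0.002,0,0,0,0,0.0177,-0.0739,-0.002,0,0,0,0,0.0191,-0.0798,-0.002,0,0,0,0,0.0191,-0.0798,-0.002,0,0,0,0]

```text
time: 3.93
position: [0.5107, 0.1773, 0.0842]
tool_rot: [0.993, 0.116, -0.0, 0.0]
ft_force: [0.3, -0.4, -1.0]
width: -0.001
grip_force: 0.0
```

Request:
send_rows:
  deltas: [0.0007,-0.0029,0,0,0,0,0,0.0014,-0.0058,0,0,0,0,0,0.0021,-0.0088,0,0,0,0,0,0.0028,-0.0117,0,0,0,0,0,0.0028,-0.0117,0,0,0,0]

```text
invalid input at $.deltas: expected a multiple of 7 numbers
```

```bash
python3 - <<'E'
from h import *
print(get_obs()['ft_force'])
a,_=snap('scene','s1');b,_=snap('top','t1')
A=cv2.resize(a[185:275,235:350],None,fx=5,fy=5,interpolation=2);B=cv2.resize(b[150:250,240:350],None,fx=4,fy=4,interpolation=2)
cv2.imwrite('pics/c1.png',A)
E
```

```text
[ 0.25219117 -0.42660288 -0.95811   ]
```

View pics/c1.png

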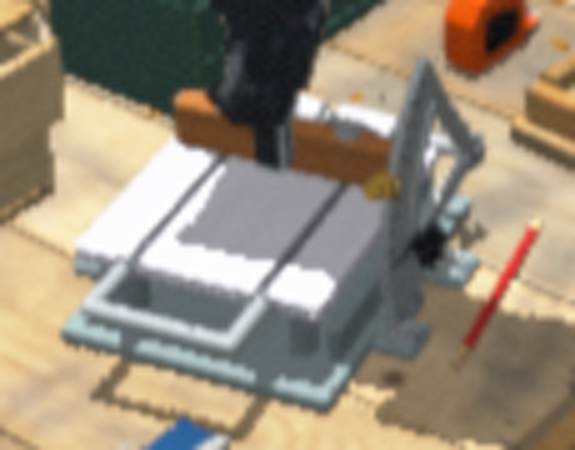

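The picture shows the shut fingers at (265,150) behind the fence, pushing it squarely, with the plate flat. The last move was refused because the list had the wrong length, so I'll send it again.

Request:
send_rows:
  deltas: [0.0007,-0.0029,0,0,0,0,0,0.0014,-0.0058,0,0,0,0,0,0.0021,-0.0088,0,0,0,0,0,0.0028,-0.0117,0,0,0,0,0,0.0028,-0.0117,0,0,0,0,0]

```text
time: 4.45
position: [0.5134, 0.1664, 0.0842]
tool_rot: [0.993, 0.117, -0.0, 0.0]
ft_force: [-0.3, -0.4, -0.2]
width: -0.001
grip_force: 0.0
```

Request:
send_rows:
  deltas: [0.0005,-0.002,0,0,0,0,0,0.0009,-0.0039,0,0,0,0,0,0.0009,-0.0039,0,0,0,0,0]

```text
time: 4.7
position: [0.5143, 0.1628, 0.0843]
tool_rot: [0.993, 0.117, 0.0, 0.0]
ft_force: [-0.2, 0.3, -0.2]
width: 0.001
grip_force: 0.2
```

Request:
send_rows:
  deltas: [0.0005,-0.002,0,0,0,0,0,0.0007,-0.0029,0,0,0,0,0,0.0007,-0.0029,0,0,0,0,0]

```text
time: 4.95
position: [0.5148, 0.1606, 0.0843]
tool_rot: [0.993, 0.117, -0.0, -0.0]
ft_force: [-1.5, 4.2, -0.1]
width: -0.005
grip_force: 1.9
```

Request:
send_rows:
  deltas: [0.0002,-0.001,0,0,0,0,0,0.0005,-0.002,0,0,0,0,0,0.0005,-0.002,0,0,0,0,0]

```text
time: 5.2
position: [0.5148, 0.1604, 0.0843]
tool_rot: [0.993, 0.118, -0.0, -0.001]
ft_force: [-3.3, 14.1, -0.9]
width: -0.001
grip_force: 7.5
```

Request:
send_rows:
  deltas: [-0.002,0.008,0,0,0,0,0,-0.006,0.025,0,0,0,0,0,-0.008,0.035,0.02,0,0,0,0,-0.01,0.04,0.055,0,0,0,0,-0.014,0.055,0.085,0,0,0,20,-0.021,0.09,0.09,0,0,0,40,-0.03,0.125,0.09,0,0,0,45,-0.038,0.155,0.09,0,0,0,45,-0.0408,0.1712,0.08,0,0,0,45,-0.0408,0.1712,0.06,0,0,0,45,-0.0408,0.1712,0.04,0,0,0,45,-0.0408,0.1712,0.04,0,0,0,45]

```text
time: 6.2
position: [0.4733, 0.3288, 0.1213]
tool_rot: [0.993, 0.117, -0.002, 0.001]
ft_force: [-0.2, -1.1, -0.5]
width: 0.453
grip_force: 0.0
```

```bash
python3 - <<'E'
from fit import *
p=np.load('p.npy');o=get_obs();q=o['position']-p[:3];c,s=np.cos(p[3]),np.sin(p[3]);print(o['position'],o['width'],[c*q[0]+s*q[1],-s*q[0]+c*q[1],q[2]])
a,_=snap('scene','s2');b,_=snap('top','t2')
A=cv2.resize(a[165:275,225:345],None,fx=5,fy=5,interpolation=2)
B=cv2.resize(b[150:250,240:350],None,fx=5,fy=5,interpolation=2)
cv2.imwrite('pics/c2.png',A);cv2.imwrite('pics/c2t.png',B)
E
```

```text
[0.47331621 0.32879235 0.12132916] 0.45283856077081164 [np.float64(-0.0011656160473629204), np.float64(0.2443758245554852), np.float64(0.05669720395618186)]
```

View pics/c2.png

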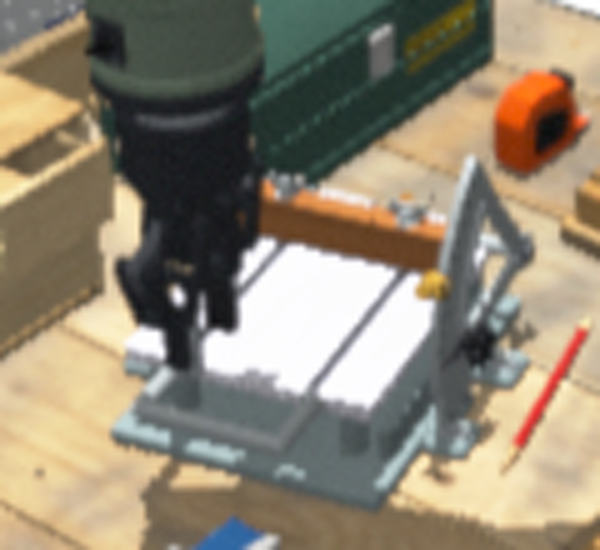

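The fingers hover open over the bar at about (185,360), and the fence is up at the stops. Next I'll descend and grip.

Request:
send_rows:
  deltas: [0,0.0005,-0.015,0,0,0,45,0,0.0005,-0.03,0,0,0,45,0,0.0005,-0.045,0,0,0,45,0,0.0005,-0.058,0,0,0,45,0,0.0005,-0.068,0,0,0,45,0,0.0005,-0.0775,0,0,0,45,0,0.0005,-0.0775,0,0,0,45,0,0.0005,-0.0775,0,0,0,45]

```text
time: 6.97
position: [0.4748, 0.33, 0.0472]
tool_rot: [0.993, 0.117, 0.0, -0.0]
ft_force: [1.0, 0.4, -0.1]
width: 0.448
grip_force: 0.0
```

Request:
send_rows:
  deltas: [0,0,0,0,0,0,30,0,0,0,0,0,0,20,0,0,0,0,0,0,10,0,0,0,0,0,0,0,0,0,0,0,0,0,0,0,0,0,0,0,0,0]
  force: 50

```text
time: 7.47
position: [0.475, 0.3295, 0.0475]
tool_rot: [0.993, 0.117, 0.0, 0.0]
ft_force: [-0.3, -3.9, 7.8]
width: 0.121
grip_force: 48.7
```

```bash
python3 - <<'E'
from fit import *
p=np.load('p.npy');o=get_obs();q=o['position']-p[:3];c,s=np.cos(p[3]),np.sin(p[3]);print(o['position'],o['width'],[c*q[0]+s*q[1],-s*q[0]+c*q[1],q[2]],o['ft_force'],o['torque'],o['grip_force'])
for f in (.049,.052,.055):print(f,[pix('scene',W([s*.079,f,.04],p)).round(1) for s in(1,-1)],pix('top',W([-.079,f,.04],p)).round(1))
# colour of brown fence in s2
im=cv2.imread('pics/t2.png');h=cv2.cvtColor(im,cv2.COLOR_BGR2HSV);m=cv2.inRange(h,(8,140,60),(16,255,230))
z=np.zeros_like(m);z[160:220,295:330]=m[160:220,295:330];v,u=np.nonzero(z);print(len(u),u.mean(),v.mean(),u[v>v.max()-3],v.max(), cv2.fitLine(np.c_[u,v].astype(np.float32),2,0,.01,.01).ravel())
E
```

```text
[0.47499757 0.32948113 0.0475213 ] 0.12109794930776183 [np.float64(0.0006297999178176833), np.float64(0.2446548829821601), np.float64(-0.017110655707266137)] [-0.32767192 -3.93848036  7.82132198] [-1.01426957  0.02995495  0.05154444] 48.73270332813263
0.049 [array([273.2, 200.8]), array([316.6, 211. ])] [317.7 208.7]
0.052 [array([272.8, 201.3]), array([316.2, 211.4])] [316.9 208.9]
0.055 [array([272.4, 201.7]), array([315.8, 211.9])] [316.  209.1]
93 312.1290322580645 188.09677419354838 [315 316 317 318 316 317 318 316 317 318] 208 [2.3649389e-01 9.7163296e-01 3.1212903e+02 1.8809677e+02]
```

```bash
cat > arc.py <<'E'
import sys,numpy as np
p=np.load('p.npy');c,s=np.cos(p[3]),np.sin(p[3]);a0,*A=[float(x) for x in sys.argv[1:]]
f=lambda d:np.array([.245*np.cos(np.radians(d))+.0171*np.sin(np.radians(d)),.245*np.sin(np.radians(d))-.0171*np.cos(np.radians(d))])
o=[]
for a in A:
    dy,dz=f(a)-f(a0);o+=[round(float(x),4) for x in(-s*dy,c*dy,dz,c*(a-a0),s*(a-a0))]+[0,0]
print(o)
E
python3 arc.py 0 .3 .8 1.5 2.3 3.1 3.9 4.7 5.5 6.3 7.1 7.7 8; python3 arc.py 8 8.4 9.1 9.9 10.8 11.7 12.6 13.5 14.4 15.3 16.2 16.8 17;python3 arc.py 17 17.3 17.8 18.5 19.2 19.7 20 20
```

```text
[-0.0, 0.0001, 0.0013, 0.2918, 0.0697, 0, 0, -0.0, 0.0002, 0.0034, 0.7781, 0.186, 0, 0, -0.0001, 0.0004, 0.0064, 1.4589, 0.3487, 0, 0, -0.0001, 0.0005, 0.0098, 2.237, 0.5347, 0, 0, -0.0001, 0.0006, 0.0133, 3.0151, 0.7206, 0, 0, -0.0001, 0.0006, 0.0167, 3.7932, 0.9066, 0, 0, -0.0001, 0.0006, 0.0201, 4.5712, 1.0926, 0, 0, -0.0001, 0.0005, 0.0236, 5.3493, 1.2785, 0, 0, -0.0001, 0.0004, 0.027, 6.1274, 1.4645, 0, 0, -0.0001, 0.0002, 0.0304, 6.9055, 1.6505, 0, 0, -0.0, 0.0001, 0.033, 7.4891, 1.7899, 0, 0, 0.0, -0.0, 0.0343, 7.7808, 1.8597, 0, 0]
[0.0, -0.0001, 0.0017, 0.389, 0.093, 0, 0, 0.0001, -0.0004, 0.0047, 1.0699, 0.2557, 0, 0, 0.0002, -0.0007, 0.0081, 1.848, 0.4417, 0, 0, 0.0003, -0.0011, 0.0119, 2.7233, 0.6509, 0, 0, 0.0004, -0.0016, 0.0158, 3.5986, 0.8601, 0, 0, 0.0005, -0.0021, 0.0196, 4.474, 1.0693, 0, 0, 0.0006, -0.0027, 0.0234, 5.3493, 1.2785, 0, 0, 0.0008, -0.0033, 0.0272, 6.2247, 1.4877, 0, 0, 0.001, -0.0041, 0.031, 7.1, 1.697, 0, 0, 0.0012, -0.0048, 0.0348, 7.9754, 1.9062, 0, 0, 0.0013, -0.0054, 0.0373, 8.5589, 2.0457, 0, 0, 0.0013, -0.0055, 0.0381, 8.7535, 2.0921, 0, 0]
[0.0001, -0.0003, 0.0013, 0.2918, 0.0697, 0, 0, 0.0002, -0.0008, 0.0033, 0.7781, 0.186, 0, 0, 0.0004, -0.0015, 0.0062, 1.4589, 0.3487, 0, 0, 0.0005, -0.0022, 0.0091, 2.1397, 0.5114, 0, 0, 0.0007, -0.0028, 0.0112, 2.626, 0.6276, 0, 0, 0.0007, -0.0031, 0.0124, 2.9178, 0.6974, 0, 0, 0.0007, -0.0031, 0.0124, 2.9178, 0.6974, 0, 0]
```

Request:
send_rows:
  deltas: [0,0.0001,0.0013,0.29,0.07,0,0,0,0.0002,0.0034,0.78,0.19,0,0,-0.0001,0.0004,0.0064,1.46,0.35,0,0,-0.0001,0.0005,0.0098,2.24,0.53,0,0,-0.0001,0.0006,0.0133,3.02,0.72,0,0,-0.0001,0.0006,0.0167,3.79,0.91,0,0,-0.0001,0.0006,0.0201,4.57,1.09,0,0,-0.0001,0.0005,0.0236,5.35,1.28,0,0,-0.0001,0.0004,0.027,6.13,1.46,0,0,-0.0001,0.0002,0.0304,6.91,1.65,0,0,0,0.0001,0.033,7.49,1.79,0,0,0,0,0.0343,7.78,1.86,0,0]

```text
time: 8.47
position: [0.4749, 0.3296, 0.0815]
tool_rot: [0.991, 0.116, -0.008, -0.07]
ft_force: [4.1, -4.0, -3.5]
width: 0.12
grip_force: 49.0
```

Request:
send_rows:
  deltas: [0,-0.0001,0.0017,0.39,0.09,0,0,0.0001,-0.0004,0.0047,1.07,0.26,0,0,0.0002,-0.0007,0.0081,1.85,0.44,0,0,0.0003,-0.0011,0.0119,2.72,0.65,0,0,0.0004,-0.0016,0.0158,3.6,0.86,0,0,0.0005,-0.0021,0.0196,4.47,1.07,0,0,0.0006,-0.0027,0.0234,5.35,1.28,0,0,0.0008,-0.0033,0.0272,6.22,1.49,0,0,0.001,-0.0041,0.031,7.1,1.7,0,0,0.0012,-0.0048,0.0348,7.98,1.91,0,0,0.0013,-0.0054,0.0373,8.56,2.05,0,0,0.0013,-0.0055,0.0381,8.75,2.09,0,0]

```text
time: 9.47
position: [0.4763, 0.3242, 0.1195]
tool_rot: [0.982, 0.115, -0.017, -0.147]
ft_force: [5.2, -3.8, -4.0]
width: 0.12
grip_force: 49.3
```

Request:
send_rows:
  deltas: [0.0001,-0.0003,0.0013,0.29,0.07,0,0,0.0002,-0.0008,0.0033,0.78,0.19,0,0,0.0004,-0.0015,0.0062,1.46,0.35,0,0,0.0005,-0.0022,0.0091,2.14,0.51,0,0,0.0007,-0.0028,0.0112,2.63,0.63,0,0,0.0007,-0.0031,0.0124,2.92,0.7,0,0,0.0007,-0.0031,0.0124,2.92,0.7,0,0]

```text
time: 10.05
position: [0.477, 0.3213, 0.1317]
tool_rot: [0.978, 0.115, -0.02, -0.173]
ft_force: [5.1, -4.8, -4.5]
width: 0.117
grip_force: 49.4
```

```bash
cat > chk.py <<'E'
import sys;from fit import *
n=sys.argv[1];p=np.load('p.npy');o=get_obs();R=__import__('scipy.spatial.transform',fromlist=['Rotation']).Rotation.from_quat(o['tool_rot']).as_matrix()
g=o['position']-.0171*R[:,2]-p[:3];c,s=np.cos(p[3]),np.sin(p[3]);l=[c*g[0]+s*g[1],-s*g[0]+c*g[1],g[2]]
print('bar local',np.round(l,4),'r',np.hypot(l[1],l[2]),'ang',np.arctan2(l[2],l[1]),'tool tilt',np.arccos(-R[2,2]),o['ft_force'].round(1),np.abs(o['joint_vel']).max())
a,_=snap('scene','s'+n);b,_=snap('top','t'+n)
A=cv2.resize(a[200:260,285:335],None,fx=10,fy=10,interpolation=2);B=cv2.resize(b[200:245,275:335],None,fx=10,fy=10,interpolation=2)
C=np.zeros((600,800,3),np.uint8);A=cv2.resize(A,None,fx=.7,fy=.7);B=cv2.resize(B,None,fx=.72,fy=.72)
C[:A.shape[0],:A.shape[1]]=A;C[:B.shape[0],360:360+B.shape[1]]=B;cv2.imwrite(f'pics/c{n}.png',C[:430])
E
python3 chk.py 3
```

```text
bar local [0.0006 0.2303 0.0831] r 0.2448699057729663 ang 0.3461964181718728 tool tilt 0.34913042782307696 [ 5.1 -4.8 -4.5] 0.01147493225971382
```

View pics/c3.png

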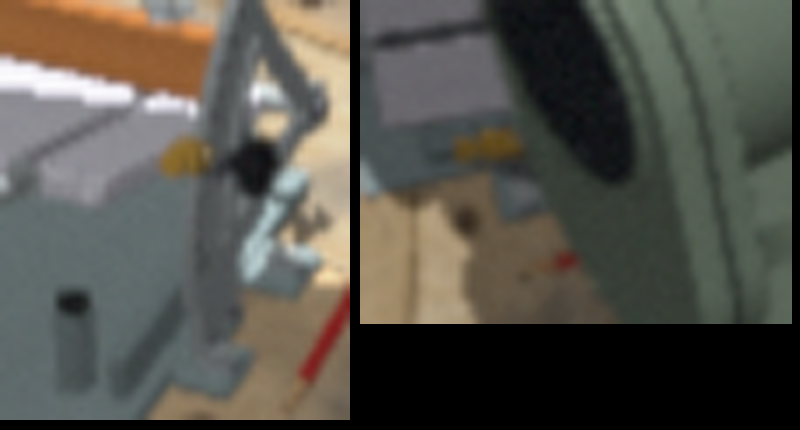

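Scene crop: the brass dog sits at about (185,155) beside the protractor, the plate's free corner is still lower at about (90,190), and the lock knob is at (255,165). In the top crop the dog is at about (485,145). The pointer is hidden behind the protractor, so I'll refine the dog's angle.

```bash
python3 - <<'E'
from fit import *
p=np.load('p.npy');c,s=np.cos(p[3]),np.sin(p[3])
R={'t':(212,228,282,304),'s':(212,234,302,322)}
def cen(f,th):
    im=cv2.imread(f'pics/{f}.png').astype(float);r=R[f[0]];w=im[r[0]:r[1],r[2]:r[3]]
    y=np.minimum(w[...,1]/.75,w[...,2])-w[...,0]*1.0; sat=y/np.maximum(w.max(2),1)
    m=np.clip((sat-th)/(.75-th),0,1)*(w[...,1]>.6*w[...,2]); v,u=np.nonzero(m>0);ww=m[v,u]
    return (r[2]+(u*ww).sum()/ww.sum(),r[0]+(v*ww).sum()/ww.sum()),round(ww.sum(),1)
for th in(.4,.5,.6):
    C={f:cen(f,th) for f in('t0','t1','t3','s0','s1','s2','s3')}
    print(th,{k:(np.round(v[0],2).tolist(),v[1]) for k,v in C.items()})
    for a in('t0','t1','t3'):
        for b in('s0','s1','s3'):
            if(a,b)not in(('t0','s0'),('t1','s1'),('t3','s3')):continue
            D,e=tri('top',C[a][0],'scene',C[b][0]);q=D-p[:3];l=[c*q[0]+s*q[1],-s*q[0]+c*q[1],q[2]]
            print(a,b,np.round(l,4),round(np.hypot(*l[1:]),4),'ang',round(np.arctan2(l[2],l[1]),4),round(e,4))
    # separate per-view angle assuming x=-.103, r=.15
for n in('top','scene'):
    for ph in(.39,.41,.43):print(n,ph,[pix(n,W([-.103,r*np.cos(ph),r*np.sin(ph)],p)).round(2).tolist() for r in(.137,.150,.16)])
im=cv2.imread('pics/s0.png')
print(im[215:230,304:320].tolist().__len__())
for f,r in(('s3',(216,228,304,320)),('t0',(214,225,284,301))):
    im=cv2.imread(f'pics/{f}.png').astype(int)
    for v in range(r[0],r[1]):print(v,' '.join('%3d/%3d/%3d'%tuple(im[v,u]) for u in range(r[2],r[3])))
E
```

```text
[ WARN:0@0.242] global loadsave.cpp:275 findDecoder imread_('pics/t0.png'): can't open/read file: check file path/integrity
Traceback (most recent call last):
AttributeError: 'NoneType' object has no attribute 'astype'
```

```bash
cp pics/top0.png pics/t0.png; cp pics/scene0.png pics/s0.png; python3 - <<'E'
from fit import *
p=np.load('p.npy');c,s=np.cos(p[3]),np.sin(p[3])
R={'t':(212,228,282,304),'s':(212,234,302,322)}
def cen(f,th):
    im=cv2.imread(f'pics/{f}.png').astype(float);r=R[f[0]];w=im[r[0]:r[1],r[2]:r[3]]
    y=np.minimum(w[...,1]/.75,w[...,2])-w[...,0]*1.0; sat=y/np.maximum(w.max(2),1)
    m=np.clip((sat-th)/(.75-th),0,1)*(w[...,1]>.6*w[...,2]); v,u=np.nonzero(m>0);ww=m[v,u]
    return (r[2]+(u*ww).sum()/ww.sum(),r[0]+(v*ww).sum()/ww.sum()),round(ww.sum(),1)
for th in(.4,.5,.6):
    C={f:cen(f,th) for f in('t0','t1','t3','s0','s1','s3')}
    print(th,{k:(np.round(v[0],2).tolist(),float(v[1])) for k,v in C.items()})
    for i in '013':
        D,e=tri('top',C['t'+i][0],'scene',C['s'+i][0]);q=D-p[:3];l=[c*q[0]+s*q[1],-s*q[0]+c*q[1],q[2]]
        print(i,np.round(l,4),round(np.hypot(*l[1:]),4),'ang',round(np.arctan2(l[2],l[1]),4),round(e,4))
for n in('top','scene'):
    for ph in(.38,.41,.44):print(n,ph,[pix(n,W([-.103,r*np.cos(ph),r*np.sin(ph)],p)).round(2).tolist() for r in(.137,.150,.16)])
for f,r in(('s3',(216,228,304,318)),('t0',(214,225,285,300))):
    im=cv2.imread(f'pics/{f}.png').astype(int);print(f,r)
    for v in range(r[0],r[1]):print(v,' '.join('%3d/%3d/%3d'%tuple(im[v,u]) for u in range(r[2],r[3])))
E
```

```text
0.4 {'t0': ([293.41, 219.23], 15.8), 't1': ([nan, nan], 0.0), 't3': ([292.62, 219.81], 14.3), 's0': ([307.43, 223.9], 27.7), 's1': ([308.37, 218.74], 35.9), 's3': ([310.58, 221.06], 14.0)}
0 [-0.0941  0.1404  0.0519] 0.1497 ang 0.3538 0.009
 ** On entry to DLASCL parameter number  4 had an illegal value
 ** On entry to DLASCL parameter number  4 had an illegal value
 ** On entry to DLASCL parameter number  4 had an illegal value
 ** On entry to DLASCL parameter number  4 had an illegal value
 ** On entry to DLASCL parameter number  5 had an illegal value
 ** On entry to DLASCL parameter number  4 had an illegal value<stdin>:8: RuntimeWarning: invalid value encountered in scalar divide
Traceback (most recent call last):
  File "h.py", line 17, in tri
    s=np.linalg.lstsq(np.c_[r1,-r2],o2-o1,rcond=None)[0]
      ~~~~~~~~~~~~~~~^^^^^^^^^^^^^^^^^^^^^^^^^^^^^^^^
numpy.linalg.LinAlgError: SVD did not converge in Linear Least Squares
```

```bash
python3 - <<'E'
from fit import *
p=np.load('p.npy');c,s=np.cos(p[3]),np.sin(p[3])
R={'t':(212,228,282,304),'s':(215,229,304,318)}
def cen(f,th):
    im=cv2.imread(f'pics/{f}.png').astype(float);r=R[f[0]];w=im[r[0]:r[1],r[2]:r[3]]
    y=np.minimum(w[...,1]/.75,w[...,2])-w[...,0]*1.0; sat=y/np.maximum(w.max(2),1)
    m=np.clip((sat-th)/(.75-th),0,1)*(w[...,1]>.6*w[...,2]); v,u=np.nonzero(m>0);ww=m[v,u]
    return (r[2]+(u*ww).sum()/ww.sum(),r[0]+(v*ww).sum()/ww.sum()),round(ww.sum(),1)
for th in(.25,.35,.45,.55):
    C={f:cen(f,th) for f in('t0','t3','s2','s3')}
    print(th,{k:(np.round(v[0],2).tolist(),float(v[1])) for k,v in C.items()})
    for a in('t0','t3'):
      for b in('s2','s3'):
        D,e=tri('top',C[a][0],'scene',C[b][0]);q=D-p[:3];l=[c*q[0]+s*q[1],-s*q[0]+c*q[1],q[2]]
        print(a,b,np.round(l,4),round(np.hypot(*l[1:]),4),'ang',round(np.arctan2(l[2],l[1]),4),round(e,4))
for n in('top','scene'):
    for ph in(.38,.41,.44):print(n,ph,[pix(n,W([-.103,r*np.cos(ph),r*np.sin(ph)],p)).round(2).tolist() for r in(.137,.150,.16)])
for f,r in(('s3',(216,228,304,318)),('t0',(214,225,285,300))):
    im=cv2.imread(f'pics/{f}.png').astype(int);print(f,r)
    for v in range(r[0],r[1]):print(v,' '.join('%3d/%3d/%3d'%tuple(im[v,u]) for u in range(r[2],r[3])))
E
```

```text
0.25 {'t0': ([292.86, 219.71], 25.7), 't3': ([291.67, 220.89], 23.9), 's2': ([309.76, 219.36], 34.2), 's3': ([310.85, 222.17], 17.6)}
t0 s2 [-0.1006  0.1416  0.0716] 0.1587 ang 0.468 0.0047
t0 s3 [-0.1012  0.141   0.0614] 0.1538 ang 0.4109 0.0
t3 s2 [-0.1037  0.1465  0.0754] 0.1648 ang 0.4753 0.0059
t3 s3 [-0.1043  0.1459  0.0653] 0.1599 ang 0.4209 0.0013
0.35 {'t0': ([293.43, 219.08], 18.5), 't3': ([292.51, 219.84], 16.3), 's2': ([309.9, 219.56], 26.0), 's3': ([310.74, 222.18], 14.5)}
t0 s2 [-0.0991  0.1391  0.069 ] 0.1552 ang 0.4603 0.0033
t0 s3 [-0.0994  0.1386  0.0594] 0.1508 ang 0.4052 0.0005
t3 s2 [-0.1012  0.1427  0.0718] 0.1597 ang 0.466 0.0039
t3 s3 [-0.1015  0.1422  0.0623] 0.1553 ang 0.4128 0.0001
0.45 {'t0': ([293.31, 219.5], 12.8), 't3': ([292.7, 219.81], 11.9), 's2': ([310.44, 220.37], 15.8), 's3': ([310.67, 222.19], 10.5)}
t0 s2 [-0.1006  0.1396  0.0668] 0.1548 ang 0.4464 0.0023
t0 s3 [-0.1003  0.1395  0.0601] 0.1518 ang 0.4067 0.0007
t3 s2 [-0.1016  0.1418  0.0685] 0.1575 ang 0.45 0.0022
t3 s3 [-0.1012  0.1417  0.0618] 0.1546 ang 0.4112 0.0006
0.55 {'t0': ([293.21, 21
[... 4154 characters left out ...]
/ 74  60/ 92/109  54/107/131  65/108/127  69/100/116  59/ 96/115  50/100/125  43/ 92/116  40/ 86/109  39/ 79/102  40/ 62/ 75  44/ 47/ 51  46/ 46/ 46
222  92/ 91/ 81 100/ 98/ 87 117/117/109 108/118/117  92/111/117  93/106/109  98/102/ 99  83/ 91/ 92  71/ 83/ 89  54/ 64/ 72  43/ 51/ 56  44/ 50/ 52  43/ 45/ 46  45/ 44/ 42  42/ 41/ 40
223 138/137/124 139/137/124 140/138/125 133/134/123 121/123/116 109/113/111  97/107/110  91/102/108  92/ 95/ 93  73/ 71/ 66  52/ 52/ 48  42/ 41/ 38  45/ 42/ 41  43/ 40/ 39  44/ 42/ 40
224 126/126/115 122/125/122 114/121/122 106/117/120 102/115/123 109/129/143 115/143/161 117/142/159 113/121/125  95/ 94/ 87  73/ 72/ 66  56/ 55/ 52  53/ 52/ 51  52/ 49/ 49  45/ 44/ 43
```

```bash
python3 arc.py 20 20.3 20.8 21.5 22.2 22.8 23.3 23.6 23.7 23.7
```

```text
[0.0001, -0.0003, 0.0012, 0.2918, 0.0697, 0, 0, 0.0002, -0.0009, 0.0033, 0.7781, 0.186, 0, 0, 0.0004, -0.0018, 0.0062, 1.4589, 0.3487, 0, 0, 0.0006, -0.0027, 0.009, 2.1397, 0.5114, 0, 0, 0.0008, -0.0035, 0.0115, 2.7233, 0.6509, 0, 0, 0.001, -0.0042, 0.0135, 3.2096, 0.7671, 0, 0, 0.0011, -0.0046, 0.0147, 3.5014, 0.8369, 0, 0, 0.0011, -0.0047, 0.0151, 3.5986, 0.8601, 0, 0, 0.0011, -0.0047, 0.0151, 3.5986, 0.8601, 0, 0]
```

Request:
send_rows:
  deltas: [0.0001,-0.0003,0.0012,0.29,0.07,0,0,0.0002,-0.0009,0.0033,0.78,0.19,0,0,0.0004,-0.0018,0.0062,1.46,0.35,0,0,0.0006,-0.0027,0.009,2.14,0.51,0,0,0.0008,-0.0035,0.0115,2.72,0.65,0,0,0.001,-0.0042,0.0135,3.21,0.77,0,0,0.0011,-0.0046,0.0147,3.5,0.84,0,0,0.0011,-0.0047,0.0151,3.6,0.86,0,0,0.0011,-0.0047,0.0151,3.6,0.86,0,0]

```text
time: 10.9
position: [0.4782, 0.3166, 0.1466]
tool_rot: [0.972, 0.114, -0.024, -0.204]
ft_force: [5.5, -2.3, -3.9]
width: 0.119
grip_force: 49.5
```

```bash
python3 chk.py 4
```

```text
bar local [0.0007 0.2245 0.0977] r 0.24486814932857456 ang 0.4102742500802311 tool tilt 0.413474084590917 [ 5.5 -2.3 -3.9] 0.005120344865443695
```

View pics/c4.png

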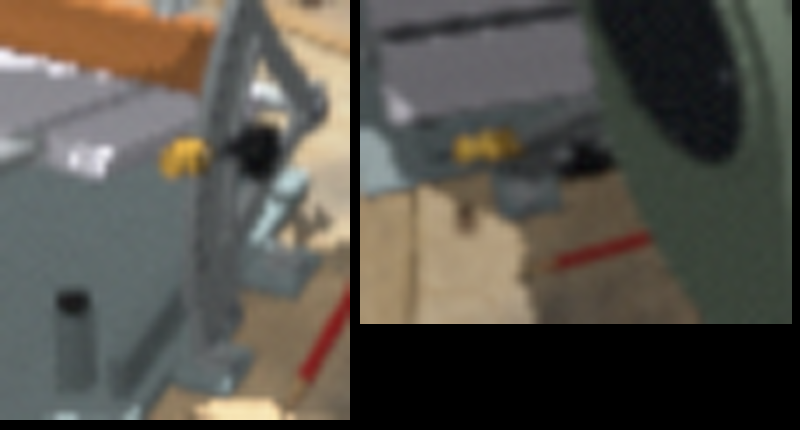

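Now the dog is clearly lit at (185,157) in the scene crop and (485,147) in the top crop. The pointer's dark line ends close to it at about (520,158). I'll remeasure the dog once against this cleaner background.

```bash
python3 - <<'E'
from fit import *
p=np.load('p.npy');c,s=np.cos(p[3]),np.sin(p[3])
R={'t':(212,228,284,300),'s':(216,229,304,316)}
def cen(f,th,im=None):
    im=cv2.imread(f'pics/{f}.png').astype(float);r=R[f[0]];w=im[r[0]:r[1],r[2]:r[3]]
    sat=(w[...,2]-w[...,0])/np.maximum(w.max(2),1)
    m=np.clip((sat-th)/(.55-th),0,1); v,u=np.nonzero(m>0);ww=m[v,u]
    return (r[2]+(u*ww).sum()/ww.sum(),r[0]+(v*ww).sum()/ww.sum()),float(ww.sum().round(1))
for th in(.2,.3,.4):
    C={f:cen(f,th) for f in('t4','s4')}
    D,e=tri('top',C['t4'][0],'scene',C['s4'][0]);q=D-p[:3];l=[c*q[0]+s*q[1],-s*q[0]+c*q[1],q[2]]
    print(th,C,np.round(l,4),round(np.hypot(*l[1:]),4),'ang',round(np.arctan2(l[2],l[1]),4),round(e,4))
# plate angle check: predicted near top free corner and pointer tip
a=.410
f=lambda x,y,z:W([x,y*np.cos(a)-z*np.sin(a),y*np.sin(a)+z*np.cos(a)],p)
for n in('top','scene'):print(n,'corner',pix(n,f(-.085,.199,.006)).round(1),'lower',pix(n,f(-.085,.199,-.006)).round(1),'ptr',pix(n,f(-.108,.136,0)).round(1))
for F,r in(('s4',(217,228,304,317)),('t4',(214,226,285,304))):
    im=cv2.imread(f'pics/{F}.png').astype(int);print(F,r)
    for v in range(r[0],r[1]):print(v,' '.join('%3d/%3d'%(im[v,u,0],im[v,u,2]) for u in range(r[2],r[3])))
E
```

```text
0.2 {'t4': ((np.float64(291.4216409681885), np.float64(221.1986362207323)), 42.1), 's4': ((np.float64(310.91261286240774), np.float64(221.98865158169664)), 30.8)} [-0.1052  0.147   0.0669] 0.1615 ang 0.4271 0.0017
0.3 {'t4': ((np.float64(291.9989136569927), np.float64(220.20198272196745)), 32.0), 's4': ((np.float64(310.84146893641537), np.float64(222.03936452073881)), 28.0)} [-0.1027  0.1441  0.0644] 0.1579 ang 0.4199 0.0
0.4 {'t4': ((np.float64(292.11305985236567), np.float64(219.8813741070453)), 27.6), 's4': ((np.float64(310.74749186690826), np.float64(222.05069123447765)), 25.2)} [-0.1018  0.1435  0.0637] 0.157 ang 0.4178 0.0004
top corner [280.1 216.5] lower [278.9 217.4] ptr [298.  220.9]
scene corner [300.2 221.5] lower [299.6 225.4] ptr [315.1 221.8]
s4 (217, 228, 304, 317)
217 143/138 144/138 144/140 142/137 143/138 142/137 139/134 127/122 125/120 117/113 105/100  81/ 78  79/ 74
218 144/138 144/140 142/138 143/140 136/132 125/122 121/119 118/115 120/118 115/111 102/ 97  85/ 79  83/ 79
219 142/137 141/136 128/124 125/124 119/116 114/117  94/126  88/132  96/137 102/124  92/ 95 
[... 2075 characters left out ...]
/ 98  31/ 74  33/ 66  36/ 54  45/ 48  50/ 48  50/ 48  58/ 54  72/ 68  74/ 69
222  67/ 59  66/ 57  67/ 68  60/ 89  59/103  57/ 89  57/ 72  51/ 74  52/ 82  50/ 66  46/ 55  46/ 49  50/ 50  52/ 50  53/ 50  53/ 49  51/ 52  56/ 53  48/ 46
223  78/ 69  77/ 68  75/ 67  74/ 74  69/ 76  64/ 69  62/ 69  61/ 70  62/ 64  53/ 50  54/ 50  45/ 43  52/ 48  50/ 47  51/ 50  54/ 51  52/ 49  41/ 37  28/ 25
224  75/ 69  70/ 70  68/ 72  65/ 75  63/ 79  66/ 86  66/ 92  69/ 94  71/ 75  67/ 62  65/ 60  62/ 59  61/ 58  57/ 53  57/ 53  63/ 58  65/ 59  49/ 48  34/ 41
225  66/ 85  66/ 90  66/ 95  67/ 97  69/ 99  70/102  71/107  72/102  74/ 81  79/ 72  83/ 76  84/ 80  86/ 82  78/ 75  74/ 71  80/ 74  78/ 73  61/ 67  52/ 73
```

Request:
send_rows:
  deltas: [0,-0.0002,0.0006,0.15,0.035,0,0,0.0001,-0.0004,0.0012,0.29,0.07,0,0,0.0001,-0.0004,0.0012,0.29,0.07,0,0,0.0001,-0.0004,0.0012,0.29,0.07,0,0,0.0001,-0.0004,0.0012,0.29,0.07,0,0,0.0001,-0.0004,0.0012,0.29,0.07,0,0]

```text
time: 11.5
position: [0.4783, 0.3163, 0.1477]
tool_rot: [0.971, 0.114, -0.024, -0.206]
ft_force: [6.0, -3.0, -4.3]
width: 0.116
grip_force: 49.5
```

```bash
python3 chk.py 5; python3 -c "
from station import *
print(close_job())"
```

```text
bar local [0.0007 0.2241 0.0987] r 0.24490484450089 ang 0.41483927111919144 tool tilt 0.41836844231490455 [ 6.  -3.  -4.3] 0.002030912986589386
the job is handed in; nothing more can be done
None
```

I've handed the job in: the fence is against both stop blocks, and the gripper is holding the bar still with the plate at about 0.415 rad (23.8°). That matches the dog's angle as I measured it from the cameras (0.41 to 0.42 rad), as the pointer was too coarse in the pictures to check the mark directly.

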